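Set the stock tablet up on its desk stand

ROBOT

A 6-joint arm with a two-finger parallel gripper is mounted at the origin on the work surface. World frame = base frame: x ahead of the robot, y to its left, z up, the work surface at z = 0. Lengths are in mm, angles in rad, forces in N, time in s.
With the tool pointing down it reaches from about 350 to 775 mm from the base axis. Payload 7.3 kg.
Tool frame: the origin (TCP) lies on the front face of the gripper's body, between the roots of the fingers; the fingertips stand 66 mm ahead of it and the grasp point (between the pads) lies 47 mm ahead of it (bot.tip_extent is the distance from the TCP to the fingertips, in mm); z points along the fingers, y is the line along which they close (so a half turn about z gives the same grasp; the last joint's range is limited). The gripper opens to 92 mm and grips with 3 to 60 N. Pads are 19 mm wide; open, the fingers measure 130 mm over their backs; the gripper's body (75 mm by 190 mm) begins 47 mm behind the grasp point.
Start: joints at [-1.279, 0.342, 1.524, -0, 1.275, -0.146], TCP at [222.595, -475.489, 292.241] pointing down, gripper open.
Joint ranges: [-2.53, 2.53], [-0.77, 2.02], [0.04, 2.7], [-1, 4.14], [0.28, 2.66], [-3.11, 3.11]. Speed limits (rad/s): [2.57, 2.57, 3.14, 3.14, 3.14, 3.14].

INTERFACE

Orientations are given as [roll, pitch, yaw] about the fixed x, y, z axes, in that order (R = Rz(yaw) Ry(pitch) Rx(roll)).
In Python, from plant import readout, viewer, order, bot gives the robot as it stands.
- The arm moves only by the shell command python3 -m creep 'ROWS'. ROWS is text: rows parted by semicolons, each of 7 numbers parted by spaces: the shift along the world's x, y, z in m, then the turn, a rotation vector about the world's x, y, z in rad, then the opening in per cent of the stroke, from 0 (shut) to 100 (fully open). A call has 1 to 8 rows; each row shifts and turns the commanded pose from where the row before left it; what a row does not reach is not made up. A row lasts 1/12 s, in which the tool goes at most 41.7 mm and 7.16 degrees, less where a joint would pass 70% of its speed; a pose out of reach is approached as far as the arm can. A call is refused whole if a number of a shift passes 0.0417 or a number of a turn 0.125, either way. A call with a gripper value outside its range is refused whole. The fingers move at their own pace and stop on an object; the grip force is fixed at half the most. Time passes only in rows, so rows that do not move let the fingers close. It gives the time, the measured TCP pose, the force, the opening and the grip force at its end, in the units of the state.
- readout.get_obs(): the state, without advancing time (a new reading comes with each control period).
- viewer.capture(name): name is "scene" or "top"; returns the picture (420x560x3 uint8, red, green, blue); there is no depth.
- viewer.camera_info(name): a dict with "fx", "fy", "cx", "cy" (pixels), "D" ([k1, k2, p1, p2, k3] as OpenCV has them; the pictures are not rectified), "origin" and "rotation" of the camera in the world. Camera axes: x right, y up, looking along -z (the intrinsics and any distortion apply to the point x, -y, -z); pixel columns grow to the right and rows downward; lengths in mm; the calibration is good to about 2 mm. A picture is of the moment at which its call begins. camera_info takes no time and is no camera call.
- order.close_job(): hands the job in; it is judged then, once.
The state is a dict: "time": time; "joint_positions": joint angles; "dq": joint speeds; "tau": joint torques, N m; "tool_pos": TCP position; "tcp_rot": TCP orientation; "contact_force": force on the tool from outside, world axes, zero at the start; "moment": the same for the moment, N m; "grip_width": finger opening in mm; "finger_force": force on a finger pad.
Only numpy, scipy, OpenCV 4.12 (cv2) and the standard library are available. Lean on these libraries where they do the work, as an engineer would, in place of code of your own. Each camera call takes 0.05 s, during which the arm holds its last target. There are 200 camera calls.

TASK

Take the tablet out of the wire rack and set it up on the metal tablet stand, screen facing the same way as the open front of the stand and midway across it: put its lower edge right back in the corner of the cradle and lean it back flat against the rest. The rest is left at whatever tilt its stiff hinge has, so while you still hold the tablet, feel for the corner and the rest; set it down gently, do not drop it in or let it fall back, and leave everything else on the desk where it is.

Things in the scene. Friction and masses are not known exactly. Their poses are not given: they have to be found in the camera images.
- tablet: The tablet's body, for the rules; its origin is the centre of its underside as it stands in the rack. Same axes as tablet_center.
- tablet_center (a point): Centre of the tablet: dark slab with rubbery corners, 12 mm thick, 195 long, 130 high, 0.3 to 0.6 kg, standing on a long edge in one of the rack's three slots, within a few degrees of upright. Its x axis is the slab's normal and points out of the glass (screen) side, y runs along the long edge, z up the slab; top edge at z = +65 mm, bottom at -65 mm.
- tablet_heel (a point): Middle of the tablet's lower back edge: 6 mm behind (-x) and 65 mm below (-z) tablet_center, same axes.
- rack: Fixed three-slot desk rack: base 200 mm (its x) by 140 mm (its y), base top 30 mm above the desk; origin under its middle. Slots at x = -60, 0, +60 mm: each an 18 mm gap between two wire loops, 100 mm long in y, reaching 90 mm above the desk. The slabs stand on the base top, faces normal to the rack's x, tops free to be pinched; lift straight out, clear of the loops and of the neighbours' tops.
- stand: Fixed tablet stand: aluminium foot 155 x 150 mm and, on a stiff friction hinge, an L-shaped cradle: a rest plate with two hooked ledges square to its lower edge. Origin under the foot; x level, out of the open front (where the screen must face), y across, z up. The rest leans back from vertical (top towards -x) by 0.21 to 0.47 rad, set anew each time, not reported; its hinge yields above 13 N.
- seat (a point): The cradle's inner corner, where rest pads and ledges meet, midway across; stand's axes (x level). 30 mm ahead of and 46 mm above the stand's origin; true to 2 mm at every tilt. Rest: 150 mm wide, 82 mm up the slope, two flat rubber pads on it. Ledges: 32 mm wide at y = -50 and +50 mm, 24 mm deep in front of the rest, ending in lips 13 mm high.
- ledger_center (a point): Bystander in the rack: centre of a hard-covered notebook, 13 x 178 x 108 mm.
- keyboard_center (a point): Bystander in the rack: centre of a compact grey keyboard with pale keys, 12 x 190 x 98 mm.
- pencup_center (a point): Bystander: pen cup, 76 mm across, 95 mm high, pens up to 150 mm.
- stapler_center (a point): Bystander: stapler, 135 x 34 x 48 mm.
- tea_center (a point): Bystander: bottle, 60 mm across, 170 mm high.
- devicebox_center (a point): Bystander: small carton, 100 x 160 x 55 mm.
- calculator_center (a point): Bystander: desk calculator, 105 x 150 x 24 mm.
- tape_center (a point): Bystander: tape dispenser, 150 x 55 x 82 mm.

How it is judged:
By the outcome, as a careful person would: the job done as asked, in the order asked, and still so for the second after the job is handed in, with the robot touching nothing.
It also fails if it takes over 48 s, if anything falls off the work surface, if the arm or the gripper's body presses on something with over 40 N, if the wrist force passes 120 N, or if a joint passes its speed limit or range.

## Working session

There is one attempt and no reset: what is moved stays moved. The work goes in short steps, Python scripts to look and compute and a shell command to move; the robot and the scene stay as the last step left them, time stands still between calls to the robot, and variables do not carry over. Pictures are saved under pics/ and viewed, at most 10 in all, crops included, and the job is handed in when it is done.

```bash
ls; mkdir -p pics; python3 - <<'E'
from plant import readout, viewer
import cv2
for n in("scene","top"):
    cv2.imwrite(f"pics/{n}0.png",viewer.capture(n)[:,:,::-1]); print(n,viewer.camera_info(n))
print(readout.get_obs())
E
```

```text
pics
scene {'fx': 428.4111496895115, 'fy': 428.4111496895115, 'cx': 279.72866602450785, 'cy': 216.8676050221187, 'D': array([-0.06498167,  0.        ,  0.        ,  0.        ,  0.        ]), 'origin': array([1077.05135056,  759.46522712,  765.34740732]), 'rotation': array([ 0.88281701, -0.01348181,  2.56274321])}
top {'fx': 420.7339031493565, 'fy': 420.7339031493565, 'cx': 281.95615342477686, 'cy': 206.85511955674554, 'D': array([-0.043761,  0.      ,  0.      ,  0.      ,  0.      ]), 'origin': array([ 465.54342038,   88.76398117, 1303.11233594]), 'rotation': array([ 0.11478937, -0.00873942, -1.58733894])}
{'time': 0.1, 'joint_positions': array([-1.27901849e+00,  3.42662200e-01,  1.52487709e+00,  7.54593830e-06,
        1.27541225e+00, -1.45984293e-01]), 'dq': array([-0.00159009, -0.00163018, -0.00354558,  0.00037912, -0.00086677,
        0.00134532]), 'tau': array([ 2.33865685e-03, -4.32003343e+01, -2.44695175e+01,  7.19865435e-02,
        5.26276580e-02, -4.56157215e-05]), 'tool_pos': array([ 222.50892263, -475.2302537 ,  291.62515165]), 'tcp_rot': array([-3.14024928e+00, -2.04810826e-04,  4.37759786e-01]), 'contact_force': array([-0.22314801, -0.42213844, -0.40936498]), 'moment': array([-0.05610996,  0.03839403, -0.00486269]), 'finger_force': 0.0, 'grip_width': 91.90040913634972}
```

View pics/scene0.png

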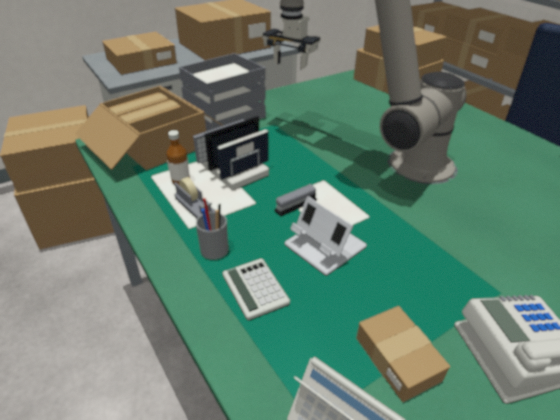

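View pics/top0.png

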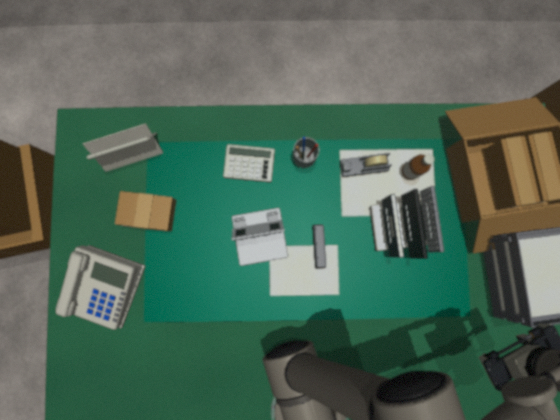

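The robot is at the bottom of the top view, with the rack near (405,222) and the stand near (260,237). In the scene view the rack is near (235,155) and the stand near (325,235). Next I'll enlarge both.

```bash
python3 - <<'E'
import cv2,numpy as np
s=cv2.imread("pics/scene0.png");t=cv2.imread("pics/top0.png")
f=lambda im,x,y,w,h,k:cv2.resize(im[y:y+h,x:x+w],(w*k,h*k),interpolation=cv2.INTER_CUBIC)
a=f(s,185,105,100,100,4);b=f(t,365,175,100,100,4)
c=f(s,275,185,100,100,4)[:200*2];d=f(t,215,190,100,100,4)
cv2.imwrite("pics/z1.png",np.clip(np.hstack([a,b])*1.6,0,255).astype('u1'))
cv2.imwrite("pics/z2.png",np.hstack([c,d]))
E
```

```text
(no output)
```

View pics/z1.png

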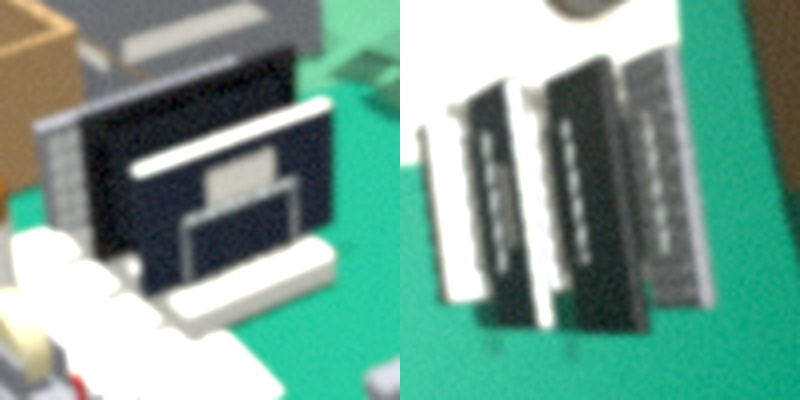

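View pics/z2.png

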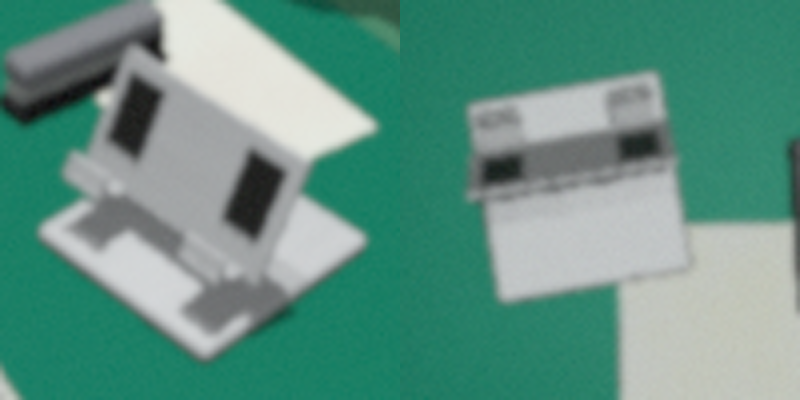

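```bash
cat > h.py <<'E'
import numpy as np,cv2
from scipy.spatial.transform import Rotation as R
from plant import viewer,readout
def ray(n,p):
    c=viewer.camera_info(n);K=np.array([[c['fx'],0,c['cx']],[0,c['fy'],c['cy']],[0,0,1]])
    u=cv2.undistortPoints(np.array([[p]],float),K,c['D'])[0,0]
    d=R.from_euler('xyz',c['rotation']).apply([u[0],-u[1],-1]);return np.array(c['origin']),d/np.linalg.norm(d)
def plane(n,p,z):
    o,d=ray(n,p);return o+d*(z-o[2])/d[2]
def tri(ps,pt):
    (a,d),(b,e)=ray('scene',ps),ray('top',pt)
    s=np.linalg.lstsq(np.c_[d,-e],b-a,rcond=None)[0];p,q=a+s[0]*d,b+s[1]*e
    return (p+q)/2,np.linalg.norm(p-q)
def proj(n,P):
    c=viewer.camera_info(n);K=np.array([[c['fx'],0,c['cx']],[0,c['fy'],c['cy']],[0,0,1]])
    q=R.from_euler('xyz',c['rotation']).inv().apply(np.array(P,float)-c['origin'])*[1,-1,-1]
    return cv2.projectPoints(q.reshape(-1,1,3),np.zeros(3),np.zeros(3),K,c['D'])[0][:,0]
E
python3 - <<'E'
from h import *
np.set_printoptions(precision=1,suppress=True)
S=lambda x,y,ox,oy:(ox+x/4-.375,oy+y/4-.375)
zs=lambda x,y:S(x,y,185,105); zt=lambda x,y:S(x-400,y,365,175)
ws=lambda x,y:S(x,y,275,185); wt=lambda x,y:S(x-400,y,215,190)
print('tablet top R edge plane160',plane('top',zt(612,58),160),plane('top',zt(648,330),160))
print('tri tab',tri(zs(88,122),zt(608,58)),tri(zs(295,48),zt(642,330)))
print('key plane128',plane('top',zt(672,48),128),plane('top',zt(712,305),128))
print('ledger 138',plane('top',zt(512,80),138),plane('top',zt(545,328),138))
print('rest top',tri(ws(130,45),wt(675,160)),tri(ws(305,160),wt(470,195)))
print('rest top',tri(ws(305,160),wt(675,160)),tri(ws(130,45),wt(470,195)))
print('foot top',[plane('top',wt(*p),6) for p in((500,302),(692,268),(658,72),(468,103))])
print('foot scene',[plane('scene',ws(*p),6) for p in((205,358),(40,232),(368,240))])
E
python3 - <<'E'
import cv2,numpy as np
s=cv2.imread("pics/scene0.png")[100:185,190:275];t=cv2.imread("pics/top0.png")[180:265,370:455]
a=np.hstack([s,t]).astype(float)
a=np.clip((a/255)**.45*255*1.15-40,0,255).astype('u1')
cv2.imwrite("pics/z3.png",cv2.resize(a,(799,400),interpolation=cv2.INTER_CUBIC))
E
```

```text
tablet top R edge plane160 [ 640.7 -299.9  160. ] [ 453.3 -314.8  160. ]
tri tab (array([ 638.6, -297.5,  151.3]), np.float64(8.256411725809334)) (array([ 451.3, -310.5,  155.9]), np.float64(5.200399414923753))
key plane128 [ 652.3 -354.5  128. ] [ 469.5 -372.6  128. ]
ledger 138 [ 629.5 -235.4  138. ] [ 455.9 -250.5  138. ]
rest top (array([536.7,  73.7, 120.3]), np.float64(1.4400720784712964)) (array([514.6, 218. , 118.7]), np.float64(1.0235058993820478))
rest top (array([499.8, 118.8,  58.2]), np.float64(123.77739881433604)) (array([553. , 178.6, 191.1]), np.float64(102.96495415819965))
foot top [array([437.7, 207.3,   6. ]), array([461.1,  60.1,   6. ]), array([612.6,  83.8,   6. ]), array([590.8, 231.2,   6. ])]
foot scene [array([587.8, 232.9,   6. ]), array([610. ,  86.8,   6. ]), array([433.8, 207.7,   6. ])]
```

View pics/z3.png

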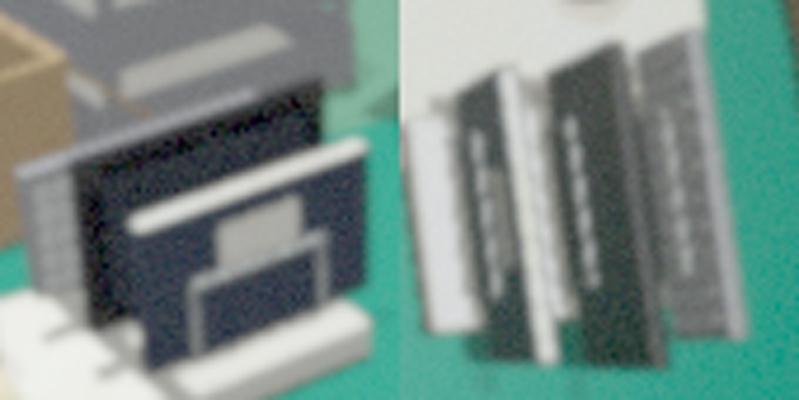

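The tablet is the middle slab. Its +y face shows a navy panel inside a black bezel, so the screen faces +y. The stand's front points at a yaw of about 0.154 rad and the rest tilts about 0.37 rad. I'll go above the tablet now.

```bash
r="python3 -m creep"
python3 -m creep '0.0135 0.00725 0 0 0 0.1163 50; 0.0135 0.00725 0 0 0 0.1163 50; 0.0135 0.00725 0 0 0 0.1163 50; 0.0135 0.00725 0 0 0 0.1163 50; 0.0135 0.00725 0 0 0 0.1163 50; 0.0135 0.00725 0 0 0 0.1163 50; 0.0135 0.00725 0 0 0 0.1163 50; 0.0135 0.00725 0 0 0 0.1163 50' && python3 -m creep '0.0135 0.00725 0 0 0 0.1163 50; 0.0135 0.00725 0 0 0 0.1163 50; 0.0135 0.00725 0 0 0 0.1163 50; 0.0135 0.00725 0 0 0 0.1163 50; 0.0135 0.00725 0 0 0 0.1163 50; 0.0135 0.00725 0 0 0 0.1163 50; 0.0135 0.00725 0 0 0 0.1163 50; 0.0135 0.00725 0 0 0 0.1163 50' && python3 -m creep '0.0135 0.00725 -0.004 0 0 0.1163 50; 0.0135 0.00725 -0.004 0 0 0.1163 50; 0.0135 0.00725 -0.004 0 0 0.1163 50; 0.0135 0.00725 -0.004 0 0 0.1163 50; 0.0135 0.00725 -0.004 0 0 0.1163 50; 0.0135 0.00725 -0.004 0 0 0.1163 50; 0.0135 0.00725 -0.004 0 0 0.1163 50; 0.0135 0.00725 -0.004 0 0 0.1163 50' && python3 -m creep '0 0 0 0 0 0 50; 0 0 0 0 0 0 50'
python3 - <<'E'
from h import *
a=viewer.capture('scene')[:,:,::-1][60:200,180:320];b=viewer.capture('top')[:,:,::-1][160:300,350:490]
cv2.imwrite('pics/p1.png',cv2.resize(np.hstack([a,b]),(800,400),interpolation=cv2.INTER_CUBIC))
o=readout.get_obs();print(o)
E
```

```text
time: 0.77
tool_pos: [331.1, -416.9, 291.8]
tcp_rot: [-3.141, -0.001, 1.374]
contact_force: [-0.2, -0.0, 0.1]
grip_width: 47.2
finger_force: 0.0
time: 1.43
tool_pos: [439.1, -358.9, 291.8]
tcp_rot: [3.142, -0.001, 2.304]
contact_force: [0.8, -0.7, 0.1]
grip_width: 45.8
finger_force: 0.0
time: 2.1
tool_pos: [547.1, -301.0, 259.5]
tcp_rot: [3.141, -0.001, -3.048]
contact_force: [0.1, 0.2, -0.2]
grip_width: 45.8
finger_force: 0.0
time: 2.27
tool_pos: [546.6, -301.0, 259.4]
tcp_rot: [3.14, -0.001, -3.055]
contact_force: [0.5, -0.4, -0.7]
grip_width: 45.7
finger_force: 0.0
{'time': 2.3667, 'joint_positions': array([-6.27519269e-01,  5.49251646e-01,  1.27993151e+00, -2.59174718e-04,
        1.31311111e+00, -2.28295289e+00]), 'dq': array([-1.01072917e-02, -1.04109994e-02, -8.67207950e-04,  1.97270504e-03,
        4.56761599e-05, -7.53396692e-03]), 'tau': array([ 5.57276867e-01, -5.34200585e+01, -2.47803909e+01, -4.06788324e-02,
        3.56348441e-02, -6.56369331e-03]), 'tool_pos': array([ 546.05498657, -301.76311707,  260.11263443]), 'tcp_rot': array([ 3.14132384e+00, -6.94834225e-04, -3.05688913e+00]), 'contact_force': array([ 0.23498239, -0.02629438, -0.12682899]), 'moment': array([ 0.12365103, -0.14177357,  0.0218328 ]), 'finger_force': 0.0, 'grip_width': 45.82149214954677}
```

View pics/p1.png

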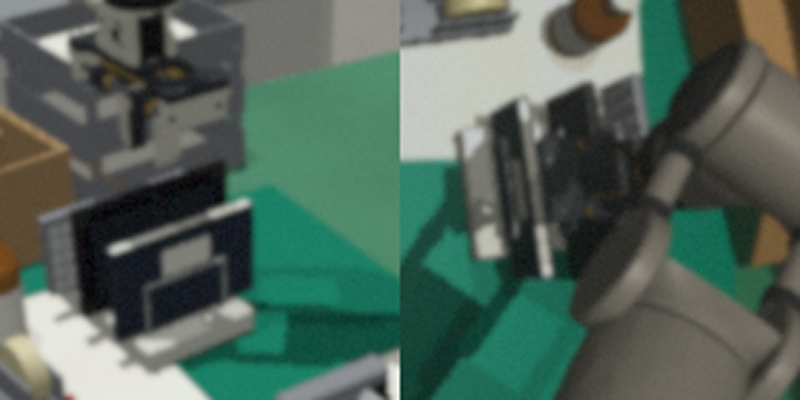

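The open gripper is centred over the tablet, with fingers on either side. I'll descend and pinch.

```bash
python3 -m creep '0 0 -0.0085 0 0 0 50; 0 0 -0.0085 0 0 0 50; 0 0 -0.0085 0 0 0 50; 0 0 -0.0085 0 0 0 50; 0 0 -0.0085 0 0 0 50; 0 0 -0.0085 0 0 0 50; 0 0 -0.0085 0 0 0 50; 0 0 -0.0085 0 0 0 50' && python3 -m creep '0 0 0 0 0 0 30;0 0 0 0 0 0 25;0 0 0 0 0 0 20; 0 0 0 0 0 0 15; 0 0 0 0 0 0 12; 0 0 0 0 0 0 8; 0 0 0 0 0 0 0; 0 0 0 0 0 0 0'
```

```text
time: 3.03
tool_pos: [546.5, -301.5, 191.2]
tcp_rot: [3.141, -0.0, -3.054]
contact_force: [0.1, 0.4, -0.6]
grip_width: 46.3
finger_force: 0.0
time: 3.7
tool_pos: [546.8, -301.6, 192.8]
tcp_rot: [-3.141, 0.001, -3.054]
contact_force: [-0.8, -0.0, 1.8]
grip_width: 11.9
finger_force: 30.0
```

```bash
python3 -m creep '0 0 0.004 0 0 0 0; 0 0 0.009 0 0 0 0; 0 0 0.0125 0 0 0 0; 0 0 0.0125 0 0 0 0; 0 0 0.0125 0 0 0 0; 0 0 0.0125 0 0 0 0; 0 0 0.0125 0 0 0 0; 0 0 0.0125 0 0 0 0' && python3 -m creep '0 0 0.0125 0 0 0 0; 0 0 0.0125 0 0 0 0; 0 0 0.0125 0 0 0 0; 0 0 0.0125 0 0 0 0; 0 0 0.0125 0 0 0 0; 0 0 0 0 0 0 0; 0 0 0 0 0 0 0; 0 0 0 0 0 0 0'
python3 - <<'E'
from h import *
a=viewer.capture('scene')[:,:,::-1][60:200,180:320];b=viewer.capture('top')[:,:,::-1][160:300,350:490]
x=np.hstack([a,b]).astype(float);x=np.clip((x/255)**.6*255,0,255).astype('u1')
cv2.imwrite('pics/p2.png',cv2.resize(x,(800,400),interpolation=cv2.INTER_CUBIC))
o=readout.get_obs();print(o['contact_force'],o['moment'])
E
```

```text
time: 4.37
tool_pos: [546.3, -301.0, 280.9]
tcp_rot: [3.14, -0.001, -3.054]
contact_force: [0.3, -0.1, -3.9]
grip_width: 12.0
finger_force: 30.0
time: 5.03
tool_pos: [546.3, -301.2, 341.7]
tcp_rot: [3.14, -0.001, -3.054]
contact_force: [-0.4, 0.0, -4.2]
grip_width: 11.7
finger_force: 30.0
[-0.54109271  0.78638703 -3.6539743 ] [ 0.10638822 -0.14594557 -0.01401096]
```

View pics/p2.png

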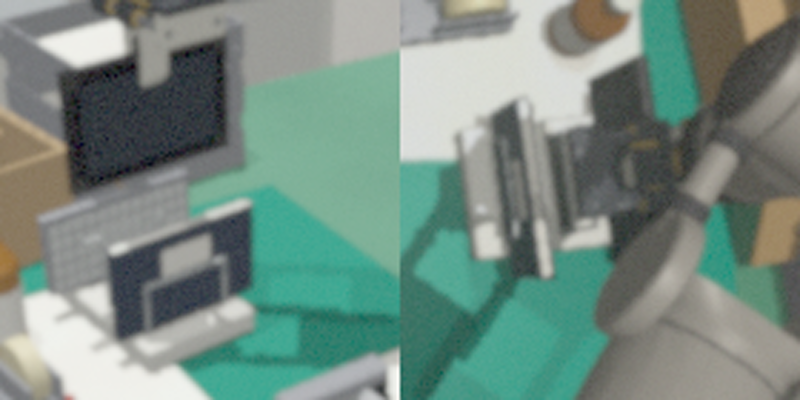

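The tablet is lifted clear. The screen, with its black bezel, faces +y as assumed. The face corners in the crop are at roughly (62,70), (75,190), (228,145) and (225,40). Next I'll compute the tablet's offset in the grip.

```bash
python3 - <<'E'
from h import *
np.set_printoptions(precision=1,suppress=True)
T=np.array([546.3,-301.3,341.8]);y=.087
n=np.array([-np.sin(y),np.cos(y),0]);l=np.array([np.cos(y),np.sin(y),0])
for p in((62,70),(75,190),(228,145),(225,40)):
    o,d=ray('scene',(180+p[0]/2.857,60+p[1]/2.857)); P=o+d*((T+6*n-o)@n)/(d@n); print((P-T)@l,P[2]-T[2])
# expected corners
for u in(97.5,-97.5):
  for v in(-32,-162): print((proj('scene',[T+6*n+u*l+[0,0,v]])[0]-[180,60])*2.857)
E
```

```text
92.67462228481995 -32.79359698057516
91.6450459138565 -159.51627739658448
-99.50247012174563 -165.02115874737882
-97.79534291769747 -47.13122251281061
[57.5 70.4]
[ 70.2 193.9]
[224.5  25.7]
[226.5 142.9]
```

```bash
python3 -m creep '-0.0009 0.012 0 0 0 -0.05 0; -0.0009 0.0223 0 0 0 -0.0752 0; -0.0009 0.0223 0 0 0 -0.0752 0; -0.0009 0.0223 0 0 0 -0.0752 0; -0.0009 0.0223 0 0 0 -0.0752 0; -0.0009 0.0223 0 0 0 -0.0752 0; -0.0009 0.0223 0 0 0 -0.0752 0; -0.0009 0.0223 0 0 0 -0.0752 0' && python3 -m creep '-0.0009 0.0223 0 0 0 -0.0752 0; -0.0009 0.0223 0 0 0 -0.0752 0; -0.0009 0.0223 0 0 0 -0.0752 0; -0.0009 0.0223 0 0 0 -0.0752 0; -0.0009 0.0223 0 0 0 -0.0752 0; -0.0009 0.0223 0 0 0 -0.0752 0; -0.0009 0.0223 0 0 0 -0.0752 0; -0.0009 0.0223 0 0 0 -0.0752 0' && python3 -m creep '-0.0009 0.0223 0 0 0 -0.0752 0; -0.0009 0.0223 0 0 0 -0.0752 0; -0.0009 0.0223 0 0 0 -0.0752 0; -0.0009 0.0223 0 0 0 -0.0752 0; 0 0.0093 0 0 0 -0.0252 0; 0 0 0 0.0128 -0.0823 0 0; 0 0 0 0.0128 -0.0823 0 0; 0 0 0 0.0128 -0.0823 0 0' && python3 -m creep '0 0 0 0 0 0 0; 0 0 0 0 0 0 0'
```

```text
time: 5.8
tool_pos: [539.0, -132.2, 342.0]
tcp_rot: [-3.142, -0.002, 2.649]
contact_force: [0.1, 0.4, -3.4]
grip_width: 12.0
finger_force: 30.0
time: 6.47
tool_pos: [531.7, 46.1, 342.1]
tcp_rot: [-3.141, -0.001, 2.047]
contact_force: [1.0, 0.7, -3.4]
grip_width: 11.8
finger_force: 30.0
time: 7.13
tool_pos: [528.3, 143.9, 341.9]
tcp_rot: [2.89, -0.0, 1.726]
contact_force: [0.3, 1.1, -4.0]
grip_width: 11.7
finger_force: 30.0
time: 7.3
tool_pos: [527.5, 143.4, 342.4]
tcp_rot: [2.895, -0.0, 1.725]
contact_force: [0.0, 0.8, -3.6]
grip_width: 12.0
finger_force: 30.0
```

```bash
python3 -m creep '0 0 -0.01 0 0 0 0; 0 0 -0.01 0 0 0 0; 0 0 -0.01 0 0 0 0; 0 0 -0.01 0 0 0 0; 0 0 -0.01 0 0 0 0; 0 0 -0.01 0 0 0 0; 0 0 -0.01 0 0 0 0; 0 0 0 0 0 0 0'
python3 - <<'E'
from h import *
a=viewer.capture('scene')[:,:,::-1][145:285,260:400];b=viewer.capture('top')[:,:,::-1][160:300,190:330]
cv2.imwrite('pics/p3.png',cv2.resize(np.hstack([a,b]),(800,400),interpolation=cv2.INTER_CUBIC))
E
```

```text
time: 7.97
tool_pos: [528.1, 143.2, 270.2]
tcp_rot: [2.899, -0.0, 1.725]
contact_force: [-0.4, 0.4, -3.7]
grip_width: 11.8
finger_force: 30.0
```

View pics/p3.png

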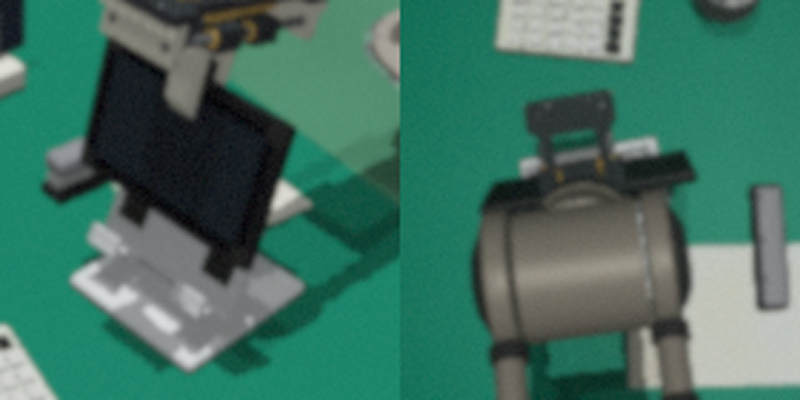

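The tablet is held above the stand, screen to the front. In the scene half its face corners are near (85,160), (245,268), (110,38) and (293,128).

```bash
python3 - <<'E'
from h import *
np.set_printoptions(precision=1,suppress=True)
o=readout.get_obs();T=o['tool_pos'];Q=R.from_euler('xyz',o['tcp_rot'])
ps=.154;l=np.array([-np.sin(ps),np.cos(ps),0]);t=-Q.apply([0,0,1]);n=np.cross(l,t);print(T,l,t,n)
for p in((85,160),(245,268),(293,128),(110,38)):
    c,d=ray('scene',(260+p[0]/2.857,145+p[1]/2.857)); P=c+d*((T+6*n-c)@n)/(d@n); print((P-T)@l,(P-T)@t)
# true expected corners 3mm offset, incl. stand seat check
for u in(100.5,-94.5):
  for v in(-32,-162): print((proj('scene',[T+6*n+u*l+v*t])[0]-[260,145])*2.857)
E
```

```text
[529.  143.4 272.4] [-0.2  1.   0. ] [-0.2 -0.   1. ] [1.  0.1 0.2]
-82.30674113774015 -158.03298589381197
101.99877355586233 -158.43967374489876
103.89391582077576 -32.792908332157495
-86.45958065009326 -44.099964342252676
[289.7 125. ]
[242.3 270.8]
[106.4  20.7]
[ 74.6 157.6]
```

```bash
python3 - <<'E'
from h import *
o=readout.get_obs();T=o['tool_pos'];Q=R.from_euler('xyz',o['tcp_rot'])
ps=.154;l=np.array([-np.sin(ps),np.cos(ps),0]);t=-Q.apply([0,0,1]);n=np.cross(l,t)
g=viewer.capture('scene').max(2)
U=np.arange(-115,121,1);
for v in(-60,-80,-100,-120,-140,-150):
    q=proj('scene',[T+6*n+u*l+v*t for u in U]).astype('f4')
    s=cv2.remap(g,q[:,:1],q[:,1:],cv2.INTER_LINEAR)[:,0].astype(int)
    # half crossing edges outward from centre
    i0=np.where((s[:115]>55))[0]; i1=np.where(s[115:]>55)[0]
    print(v,U[i0[-1]] if len(i0) else None,U[115+i1[0]] if len(i1) else None, s[5:40:3], s[-40::3])
E
```

```text
-60 -1 0 [134 134 134 134 128 111  81  49  26  17  17  29] [ 31  20  15  18  20  23  22  40  86 122 132 134 132 125]
-80 -90 102 [134 134 134 133 129 116  86  50  25  18  22  28] [ 31  23  15  10  20  22  28  72 153 202 212 214 213 207]
-100 -90 102 [133 134 134 134 130 117  87  52  27  19  22  29] [ 27  25  19  18  22  22  25  64 137 170 158 140 129 112]
-120 -90 104 [134 135 134 132 129 115  87  52  23  22  23  26] [ 31  21  15  11  19  23  25  39  70  96 111 117 119 118]
-140 -89 105 [135 135 135 133 131 118  89  57  29  23  19  29] [30 21 16 19 24 24 25 31 56 80 90 91 93 93]
-150 -88 104 [134 136 140 145 147 137 106  69  44  35  30  27] [ 22  29  31  30  33  31  31  38  73 104 116 118 120 125]
```

```bash
python3 - <<'E'
from h import *
o=readout.get_obs();T=o['tool_pos'];Q=R.from_euler('xyz',o['tcp_rot'])
ps=.154;l=np.array([-np.sin(ps),np.cos(ps),0]);t=-Q.apply([0,0,1]);n=np.cross(l,t)
g=viewer.capture('top').max(2)
U=np.r_[-120:-76:3,78:122:3];print(U)
for v,w in((-34,6),(-34,0),(-34,-5),(-60,6),(-90,6)):
    q=proj('top',[T+w*n+u*l+v*t for u in U]).astype('f4')
    print(v,w,cv2.remap(g,q[:,:1],q[:,1:],cv2.INTER_LINEAR)[:,0])
E
```

```text
[-120 -117 -114 -111 -108 -105 -102  -99  -96  -93  -90  -87  -84  -81
  -78   78   81   84   87   90   93   96   99  102  105  108  111  114
  117  120]
-34 6 [133 132 133 133 134 134 133 121  93  61  45  43  40  41  40  34  34  33
  35  37  51  80 107 120 124 122 121 120 122 122]
-34 0 [133 133 134 134 134 133 129 115  86  58  49  47  48  48  46  42  47  47
  46  46  50  70 101 119 122 123 122 123 121 122]
-34 -5 [134 135 134 135 133 135 133 126 109  94  83  82  81  79  72  57  62  67
  67  70  70  83 107 120 125 122 122 122 123 122]
-60 6 [134 134 133 133 133 132 131 121  91  55  39  34  33  31  27  24  27  27
  25  30  49  77 102 117 123 123 123 122 122 120]
-90 6 [133 133 134 132 133 132 130 116  91  58  36  30  29  32  33  27  26  26
  27  30  50  81 105 120 124 124 123 122 124 123]
```

```bash
python3 -m creep '-0.0029 0.0006 -0.006 0 0 0 0; -0.0029 0.0005 -0.006 0 0 0 0; 0 0 -0.006 0 0 0 0; 0 0 -0.006 0 0 0 0; 0 0 -0.006 0 0 0 0; 0 0 -0.006 0 0 0 0; 0 0 -0.005 0 0 0 0; 0 0 0 0 0 0 0' && python3 -m creep '0 0 -0.002 0 0 0 0;0 0 -0.002 0 0 0 0; 0 0 0 0 0 0 0' && python3 -m creep '0 0 -0.002 0 0 0 0;0 0 -0.002 0 0 0 0; 0 0 0 0 0 0 0'&& python3 -m creep '0 0 -0.002 0 0 0 0;0 0 -0.002 0 0 0 0; 0 0 0 0 0 0 0'
```

```text
time: 8.83
tool_pos: [522.3, 144.5, 230.3]
tcp_rot: [2.894, -0.0, 1.725]
contact_force: [-1.3, -0.2, -4.1]
grip_width: 11.7
finger_force: 30.0
time: 9.08
tool_pos: [522.8, 144.6, 227.6]
tcp_rot: [2.892, -0.0, 1.725]
contact_force: [0.3, 0.6, -3.8]
grip_width: 11.8
finger_force: 30.0
time: 9.33
tool_pos: [522.6, 144.6, 223.4]
tcp_rot: [2.892, 0.0, 1.725]
contact_force: [-0.2, -0.4, -3.2]
grip_width: 11.9
finger_force: 30.0
time: 9.58
tool_pos: [522.6, 144.6, 219.3]
tcp_rot: [2.892, -0.0, 1.725]
contact_force: [-0.7, -0.1, -4.2]
grip_width: 11.8
finger_force: 30.0
```

```bash
python3 -m creep '0 0 -0.002 0 0 0 0;0 0 -0.002 0 0 0 0; 0 0 0 0 0 0 0' && python3 -m creep '0 0 -0.002 0 0 0 0;0 0 -0.001 0 0 0 0; 0 0 0 0 0 0 0' && python3 -m creep '0 0 -0.001 0 0 0 0;0 0 -0.001 0 0 0 0; 0 0 0 0 0 0 0'| grep -v rot && python3 -m creep '0 0 -0.001 0 0 0 0; 0 0 0 0 0 0 0'|grep -v rot
```

```text
time: 9.83
tool_pos: [522.6, 144.6, 215.2]
tcp_rot: [2.893, -0.0, 1.725]
contact_force: [-0.1, -0.5, -3.4]
grip_width: 11.8
finger_force: 30.0
time: 10.08
tool_pos: [523.0, 144.6, 212.7]
tcp_rot: [2.891, 0.0, 1.725]
contact_force: [0.8, 1.0, -3.9]
grip_width: 11.6
finger_force: 30.0
time: 10.33
tool_pos: [523.3, 144.6, 211.0]
contact_force: [2.4, -0.6, -3.5]
grip_width: 11.9
finger_force: 30.0
time: 10.5
tool_pos: [523.4, 144.7, 210.1]
contact_force: [3.2, 0.9, -2.7]
grip_width: 11.8
finger_force: 30.0
```

```bash
cat > m.py <<'E'
from h import *
o=readout.get_obs();T=o['tool_pos'];c,s=.988,.153
f=o['contact_force'];m=o['moment'];d=T-[553.6,151,46]
th=np.pi-o['tcp_rot'][0];X=c*d[0]+s*d[1]
print('t %.2f th %.3f heel x %.1f z %.1f y_tcp %.1f | Fx %.1f Fy %.1f Fz %.1f My %.3f Mx %.3f'%(o['time'],th,X+162*np.sin(th)-6*np.cos(th),d[2]-162*np.cos(th)-6*np.sin(th),-s*d[0]+c*d[1],c*f[0]+s*f[1],-s*f[0]+c*f[1],f[2],-s*m[0]+c*m[1],c*m[0]+s*m[1]))
E
python3 m.py
python3 -m creep '0 0 0 0 0 0 0' >/dev/null; python3 m.py;python3 -m creep '0 0 -0.001 0 0 0 0;0 0 0 0 0 0 0' >/dev/null; python3 m.py;python3 -m creep '0 0 0.003 0 0 0 0;0 0 0 0 0 0 0' >/dev/null; python3 m.py; python3 -m creep '0 0 0.003 0 0 0 0;0 0 0 0 0 0 0' >/dev/null; python3 m.py;python3 -m creep '0 0 0 0 0 0 0' >/dev/null; python3 m.py
```

```text
t 10.50 th 0.252 heel x 3.8 z 5.8 y_tcp -1.6 | Fx 3.3 Fy 0.4 Fz -2.7 My -0.501 Mx -0.133
t 10.58 th 0.252 heel x 3.7 z 5.8 y_tcp -1.6 | Fx 2.7 Fy 0.2 Fz -3.2 My -0.586 Mx -0.112
t 10.75 th 0.252 heel x 4.0 z 4.9 y_tcp -1.6 | Fx 4.0 Fy -0.3 Fz -1.9 My -0.893 Mx -0.071
t 10.92 th 0.250 heel x 2.8 z 7.6 y_tcp -1.6 | Fx 2.6 Fy -0.3 Fz -1.2 My -0.658 Mx -0.065
t 11.08 th 0.248 heel x 2.0 z 10.2 y_tcp -1.5 | Fx 1.9 Fy 0.2 Fz -2.7 My -0.110 Mx -0.041
t 11.17 th 0.249 heel x 2.1 z 10.0 y_tcp -1.6 | Fx 0.6 Fy 0.5 Fz -3.0 My -0.194 Mx -0.015
```

```bash
python3 -m creep '0.002 0.0003 0 0 0 0 0;0.002 0.0003 0 0 0 0 0;0 0 -0.002 0 0 0 0;0 0 -0.002 0 0 0 0;0 0 0 0 0 0 0;0 0 0 0 0 0 0' >/dev/null; python3 m.py
python3 -m creep '0 0 -0.001 0 0 0 0;0 0 -0.001 0 0 0 0;0 0 0 0 0 0 0' >/dev/null; python3 m.py
python3 -m creep '0 0 -0.001 0 0 0 0;0 0 -0.001 0 0 0 0;0 0 0 0 0 0 0' >/dev/null; python3 m.py
python3 -m creep '0 0 -0.001 0 0 0 0;0 0 0 0 0 0 0' >/dev/null; python3 m.py
python3 -m creep '0 0 -0.001 0 0 0 0;0 0 0 0 0 0 0' >/dev/null; python3 m.py
```

```text
t 11.67 th 0.249 heel x 6.4 z 5.8 y_tcp -1.6 | Fx 0.1 Fy -0.1 Fz -3.9 My 0.282 Mx -0.055
t 11.92 th 0.250 heel x 6.7 z 4.0 y_tcp -1.6 | Fx 0.1 Fy 0.0 Fz -3.2 My 0.203 Mx -0.027
t 12.17 th 0.251 heel x 7.1 z 3.5 y_tcp -1.6 | Fx -4.8 Fy -0.7 Fz 5.3 My 0.797 Mx -0.093
t 12.33 th 0.252 heel x 7.3 z 3.5 y_tcp -1.7 | Fx -7.3 Fy -1.1 Fz 12.5 My 1.180 Mx -0.079
t 12.50 th 0.253 heel x 7.5 z 3.4 y_tcp -1.7 | Fx -11.5 Fy -1.0 Fz 20.5 My 1.545 Mx -0.125
```

```bash
python3 -m creep '0 0 0.002 0 0 0 0;0 0 0.0025 0 0 0 0;0 0 0 0 0 0 0;0 0 0 0 0 0 0' >/dev/null; python3 m.py
python3 -m creep '-0.0031 -0.0005 -0.0008 0.003 -0.0198 0 0;-0.0031 -0.0005 -0.0008 0.003 -0.0198 0 0;0 0 0 0 0 0 0;0 0 0 0 0 0 0' >/dev/null; python3 m.py
python3 -m creep '-0.0031 -0.0005 -0.0009 0.003 -0.0198 0 0;-0.0031 -0.0005 -0.0009 0.003 -0.0198 0 0;0 0 0 0 0 0 0;0 0 0 0 0 0 0' >/dev/null; python3 m.py
```

```text
t 12.83 th 0.250 heel x 6.9 z 4.6 y_tcp -1.6 | Fx -0.1 Fy -0.4 Fz -4.1 My 0.285 Mx -0.026
t 13.17 th 0.289 heel x 6.4 z 4.2 y_tcp -1.7 | Fx 0.0 Fy 0.1 Fz -3.6 My 0.273 Mx -0.000
t 13.50 th 0.329 heel x 6.8 z 4.5 y_tcp -1.7 | Fx -0.2 Fy -0.0 Fz -3.4 My 0.371 Mx -0.042
```

```bash
for i in 1; do python3 -m creep '-0.0031 -0.0005 -0.001 0.003 -0.0198 0 0;0 0 0 0 0 0 0;0 0 0 0 0 0 0' >/dev/null; python3 m.py; done
python3 -m creep '-0.0031 -0.0005 -0.001 0.003 -0.0198 0 0;0 0 0 0 0 0 0;0 0 0 0 0 0 0' >/dev/null; python3 m.py
python3 -m creep '-0.001 0 0 0 0 0 0;0 0 0 0 0 0 0;0 0 0 0 0 0 0' >/dev/null; python3 m.py
python3 -m creep '-0.001 0 0 0 0 0 0;0 0 0 0 0 0 0;0 0 0 0 0 0 0' >/dev/null; python3 m.py
```

```text
t 13.75 th 0.349 heel x 6.9 z 4.6 y_tcp -1.7 | Fx 0.4 Fy -0.3 Fz -4.9 My 0.358 Mx -0.017
t 14.00 th 0.369 heel x 6.7 z 4.6 y_tcp -1.7 | Fx 0.1 Fy 0.1 Fz -4.4 My 0.406 Mx -0.072
t 14.25 th 0.370 heel x 6.0 z 4.7 y_tcp -1.6 | Fx -0.8 Fy -0.2 Fz -3.8 My 0.383 Mx 0.011
t 14.50 th 0.371 heel x 5.1 z 4.8 y_tcp -1.4 | Fx -0.1 Fy 0.3 Fz -4.0 My 0.172 Mx -0.001
```

```bash

python3 -m creep '-0.001 0 0 0 0 0 0;0 0 0 0 0 0 0;0 0 0 0 0 0 0' >/dev/null; python3 m.py
python3 -m creep '-0.001 0 0 0 0 0 0;0 0 0 0 0 0 0;0 0 0 0 0 0 0' >/dev/null; python3 m.py
python3 -m creep '-0.001 0 0 0 0 0 0;0 0 0 0 0 0 0;0 0 0 0 0 0 0' >/dev/null; python3 m.py
```

```text
t 14.75 th 0.372 heel x 4.7 z 5.2 y_tcp -1.3 | Fx 3.4 Fy -0.4 Fz -4.2 My -0.269 Mx -0.083
t 15.00 th 0.373 heel x 4.4 z 5.6 y_tcp -1.2 | Fx 5.6 Fy -0.9 Fz -4.1 My -0.772 Mx -0.168
t 15.25 th 0.375 heel x 4.1 z 6.0 y_tcp -1.1 | Fx 5.9 Fy -0.5 Fz -4.9 My -1.076 Mx -0.181
```

```bash

python3 -m creep '0.0025 0 0 0 0 0 0;-0.0031 -0.0005 -0.0011 0.003 -0.0198 0 0;0 0 0 0 0 0 0;0 0 0 0 0 0 0' >/dev/null; python3 m.py
python3 -m creep '-0.0031 -0.0005 -0.0011 0.003 -0.0198 0 0;0 0 0 0 0 0 0;0 0 0 0 0 0 0' >/dev/null; python3 m.py
python3 -m creep '-0.0015 -0.0003 -0.0006 0.0015 -0.01 0 0;0 0 0 0 0 0 0;0 0 0 0 0 0 0' >/dev/null; python3 m.py
python3 -m creep '-0.0015 -0.0003 -0.0006 0.0015 -0.01 0 0;0 0 0 0 0 0 0;0 0 0 0 0 0 0' >/dev/null; python3 m.py
```

```text
t 15.58 th 0.391 heel x 4.9 z 5.1 y_tcp -1.4 | Fx 4.1 Fy -0.1 Fz -3.5 My -0.690 Mx -0.067
t 15.83 th 0.412 heel x 5.1 z 5.4 y_tcp -1.4 | Fx 4.8 Fy -0.2 Fz -3.1 My -0.807 Mx -0.137
t 16.08 th 0.422 heel x 5.2 z 5.4 y_tcp -1.5 | Fx 4.7 Fy 0.9 Fz -3.1 My -0.976 Mx -0.025
t 16.33 th 0.434 heel x 5.8 z 5.7 y_tcp -1.5 | Fx 7.7 Fy 1.2 Fz -2.9 My -1.022 Mx 0.111
```

```bash

python3 -m creep '0.003 0.0005 0.001 -0.0008 0.005 0 0;0 0 0 0 0 0 0;0 0 0 0 0 0 0' >/dev/null; python3 m.py
python3 -m creep '0.0008 0.0001 -0.0018 0 0 0 0;0 0 0 0 0 0 0;0 0 0 0 0 0 0' >/dev/null; python3 m.py
python3 -m creep '0.0004 0.0001 -0.0009 0 0 0 0;0 0 0 0 0 0 0;0 0 0 0 0 0 0' >/dev/null; python3 m.py
python3 -m creep '0.0004 0.0001 -0.0009 0 0 0 0;0 0 0 0 0 0 0;0 0 0 0 0 0 0' >/dev/null; python3 m.py
```

```text
t 16.58 th 0.424 heel x 5.8 z 5.0 y_tcp -1.4 | Fx 1.7 Fy 0.5 Fz -2.6 My -0.042 Mx -0.129
t 16.83 th 0.424 heel x 6.7 z 3.1 y_tcp -1.5 | Fx 2.3 Fy -1.1 Fz -4.7 My 0.036 Mx -0.047
t 17.08 th 0.424 heel x 7.2 z 2.3 y_tcp -1.5 | Fx 1.2 Fy -0.1 Fz -3.5 My 0.226 Mx -0.058
t 17.33 th 0.425 heel x 7.6 z 1.8 y_tcp -1.5 | Fx -2.6 Fy -2.2 Fz 0.6 My 0.611 Mx -0.184
```

```bash

python3 -m creep '-0.0009 -0.0001 -0.0004 0 0 0 0;0 0 0 0 0 0 0;0 0 0 0 0 0 0' >/dev/null; python3 m.py
python3 -m creep '-0.0009 -0.0001 -0.0004 0 0 0 0;0 0 0 0 0 0 0;0 0 0 0 0 0 0' >/dev/null; python3 m.py
python3 -m creep '-0.0009 -0.0001 -0.0004 0 0 0 0;0 0 0 0 0 0 0;0 0 0 0 0 0 0' >/dev/null; python3 m.py
python3 -m creep '-0.0009 -0.0001 -0.0004 0 0 0 0;0 0 0 0 0 0 0;0 0 0 0 0 0 0' >/dev/null; python3 m.py
```

```text
t 17.58 th 0.426 heel x 7.5 z 1.7 y_tcp -1.5 | Fx -0.4 Fy -2.0 Fz 1.1 My 0.173 Mx -0.294
t 17.83 th 0.428 heel x 7.3 z 1.7 y_tcp -1.4 | Fx 3.0 Fy -3.5 Fz -0.1 My -0.465 Mx -0.315
t 18.08 th 0.429 heel x 7.4 z 1.7 y_tcp -1.4 | Fx 6.5 Fy -1.7 Fz -1.8 My -0.984 Mx -0.321
t 18.33 th 0.431 heel x 7.4 z 1.8 y_tcp -1.5 | Fx 9.0 Fy -1.4 Fz -1.7 My -1.309 Mx -0.284
```

```bash

python3 -m creep '0.0018 0.0002 0.0008 0 0 0 0;0 0 0 0 0 0 0;0 0 0 0 0 0 0' >/dev/null; python3 m.py
python3 -m creep '-0.0008 -0.0001 -0.0003 0.0008 -0.005 0 0;0 0 0 0 0 0 0;0 0 0 0 0 0 0' >/dev/null; python3 m.py
python3 -m creep '-0.0008 -0.0001 -0.0003 0.0008 -0.005 0 0;0 0 0 0 0 0 0;0 0 0 0 0 0 0' >/dev/null; python3 m.py
python3 -m creep '-0.0008 -0.0001 -0.0003 0.0008 -0.005 0 0;0 0 0 0 0 0 0;0 0 0 0 0 0 0' >/dev/null; python3 m.py
```

```text
t 18.58 th 0.428 heel x 7.3 z 1.7 y_tcp -1.4 | Fx 3.9 Fy -1.6 Fz 0.5 My -0.850 Mx -0.311
t 18.83 th 0.433 heel x 7.6 z 1.8 y_tcp -1.4 | Fx 6.2 Fy -1.3 Fz -1.8 My -1.063 Mx -0.283
t 19.08 th 0.439 heel x 8.0 z 2.0 y_tcp -1.4 | Fx 7.5 Fy -1.4 Fz -2.1 My -1.176 Mx -0.261
t 19.33 th 0.445 heel x 8.3 z 2.2 y_tcp -1.4 | Fx 9.4 Fy -2.4 Fz -3.2 My -1.344 Mx -0.286
```

```bash

python3 -m creep '0.0016 0.0002 0.0006 -0.0018 0.012 0 0;0 0 0 0 0 0 0;0 0 0 0 0 0 0' >/dev/null; python3 m.py
python3 -m creep '0.0004 0.0001 -0.001 0 0 0 0;0 0 0 0 0 0 0;0 0 0 0 0 0 0' >/dev/null; python3 m.py
python3 -m creep '0.0005 0.0001 0.0002 0 0 0 0;0 0 0 0 0 0 0;0 0 0 0 0 0 0' >/dev/null; python3 m.py
```

```text
t 19.58 th 0.432 heel x 7.5 z 1.8 y_tcp -1.4 | Fx 7.1 Fy -2.1 Fz -0.4 My -1.103 Mx -0.303
t 19.83 th 0.432 heel x 7.7 z 1.7 y_tcp -1.5 | Fx -0.3 Fy -2.6 Fz 9.3 My -0.483 Mx -0.433
t 20.08 th 0.431 heel x 7.6 z 1.6 y_tcp -1.5 | Fx -1.3 Fy -3.9 Fz 11.0 My -0.340 Mx -0.509
```

```bash
python3 - <<'E'
from h import *
a=viewer.capture('scene')[:,:,::-1][145:285,260:400];b=viewer.capture('top')[:,:,::-1][160:300,190:330]
cv2.imwrite('pics/p4.png',cv2.resize(np.hstack([a,b]),(800,400),interpolation=cv2.INTER_CUBIC))
E
```

```text
(no output)
```

View pics/p4.png

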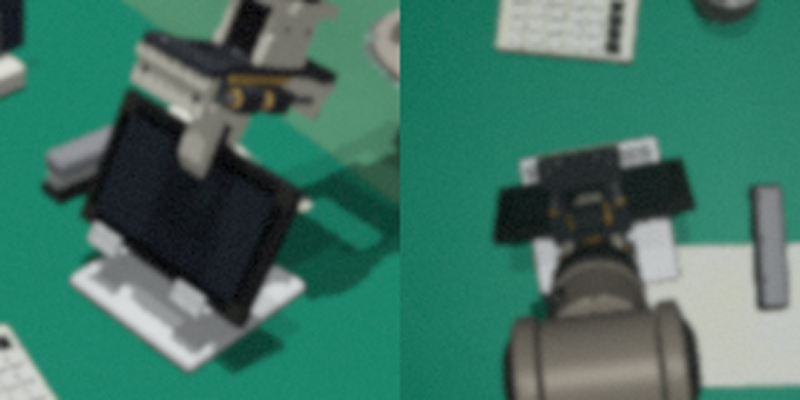

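The tablet sits behind the lips, screen to the front. In the top half its ends are at about columns 497 and 692. I'll check the centring numerically before letting go.

```bash
python3 - <<'E'
from h import *
o=readout.get_obs();T=o['tool_pos'];Q=R.from_euler('xyz',o['tcp_rot'])
ps=.154;l=np.array([-np.sin(ps),np.cos(ps),0]);t=-Q.apply([0,0,1]);n=np.cross(l,t)
S=np.array([553.6,151,46])
def prof(cam,f,U):
    g=viewer.capture(cam).max(2);q=proj(cam,[f(u) for u in U]).astype('f4')
    return cv2.remap(g,q[:,:1],q[:,1:],cv2.INTER_LINEAR)[:,0].astype(float)
def edges(cam,f,lo,hi):
    r=[]
    for a in(lo,hi):
        U=np.arange(a-14,a+15,.5);s=cv2.GaussianBlur(prof(cam,f,U)[None],(0,0),3)[0];i=np.argmax(abs(np.gradient(s)));r.append(U[i])
    return r
yT=(T-S)@l;print('ytcp',yT)
for v in(-50,-90,-130):
    print('tablet top',v,np.array(edges('top',lambda u:T+6*n+u*l+v*t,-96,96))+yT)
    print('tablet scene',v,np.array(edges('scene',lambda u:T+6*n+u*l+v*t,-97,97))+yT)
x=np.array([np.cos(ps),np.sin(ps),0])
for X in(-70,-60,-50,38,42):
    B=S-30*x+X*x;B[2]=6
    print('foot top',X,edges('top',lambda u:B+u*l,-75,75),'scene',edges('scene',lambda u:B+u*l,-75,75))
E
```

```text
ytcp -1.477881635986409
tablet top -50 [-96.97788164  94.52211836]
tablet scene -50 [-92.97788164 103.02211836]
tablet top -90 [-96.97788164  93.52211836]
tablet scene -90 [-92.47788164 104.02211836]
tablet top -130 [-96.97788164  94.02211836]
tablet scene -130 [-103.47788164  101.52211836]
foot top -70 [np.float64(-79.5), np.float64(76.0)] scene [np.float64(-64.0), np.float64(75.5)]
foot top -60 [np.float64(-71.5), np.float64(63.5)] scene [np.float64(-77.5), np.float64(74.5)]
foot top -50 [np.float64(-72.0), np.float64(73.0)] scene [np.float64(-64.5), np.float64(74.5)]
foot top 38 [np.float64(-82.0), np.float64(80.5)] scene [np.float64(-77.5), np.float64(76.5)]
foot top 42 [np.float64(-86.5), np.float64(86.5)] scene [np.float64(-78.0), np.float64(75.5)]
```

```bash

python3 -m creep '-0.0002 0 0.0006 0 0 0 0;0 0 0 0 0 0 0;0 0 0 0 0 0 0' >/dev/null; python3 m.py
python3 -m creep '-0.0009 -0.0001 -0.0004 0 0 0 0;0 0 0 0 0 0 0;0 0 0 0 0 0 0' >/dev/null; python3 m.py
python3 -m creep '-0.0009 -0.0001 0 0 0 0 0;0 0 0 0 0 0 0;0 0 0 0 0 0 0' >/dev/null; python3 m.py
```

```text
t 22.03 th 0.431 heel x 7.5 z 1.7 y_tcp -1.4 | Fx 1.1 Fy -3.6 Fz 6.5 My -0.745 Mx -0.503
t 22.28 th 0.433 heel x 7.6 z 1.7 y_tcp -1.4 | Fx 4.9 Fy -3.1 Fz 5.2 My -1.063 Mx -0.471
t 22.53 th 0.434 heel x 7.6 z 1.8 y_tcp -1.3 | Fx 9.0 Fy -2.8 Fz -0.5 My -1.559 Mx -0.450
```

```bash

python3 -m creep '0.0012 0.0002 0 0 0 0 0;0 0 0 0 0 0 0;0 0 0 0 0 0 0' >/dev/null; python3 m.py
python3 -m creep '0 0 0 0 0 0 13;0 0 0 0 0 0 14;0 0 0 0 0 0 15;0 0 0 0 0 0 16;0 0 0 0 0 0 17;0 0 0 0 0 0 18;0 0 0 0 0 0 19;0 0 0 0 0 0 20'; python3 m.py
```

```text
t 22.78 th 0.432 heel x 7.6 z 1.7 y_tcp -1.4 | Fx 1.9 Fy -3.6 Fz 6.6 My -1.014 Mx -0.575
time: 23.45
tool_pos: [497.7, 141.3, 195.3]
tcp_rot: [2.716, 0.0, 1.725]
contact_force: [0.5, 1.0, 2.0]
grip_width: 18.0
finger_force: 0.5
t 23.45 th 0.426 heel x 4.7 z -0.7 y_tcp -1.0 | Fx 0.6 Fy 1.0 Fz 2.0 My -0.019 Mx -0.022
```

```bash

python3 -m creep '0.001 0 0.0005 0 0 0 23;0 0 0 0 0 0 28;0 0 0 0 0 0 34;0 0 0 0 0 0 40;0 0 0 0 0 0 45;0 0 0 0 0 0 45'; python3 m.py
python3 -m creep '-0.002 -0.0003 0.0045 0 0 0 45;-0.004 -0.0006 0.009 0 0 0 45;-0.004 -0.0006 0.009 0 0 0 45;-0.004 -0.0006 0.009 0 0 0 45;-0.004 -0.0006 0.009 0 0 0 45;-0.004 -0.0006 0.009 0 0 0 45;-0.004 -0.0006 0.009 0 0 0 45;-0.004 -0.0006 0.009 0 0 0 45'; python3 -m creep '-0.008 -0.0013 0.018 0 0 0 45;-0.008 -0.0013 0.018 0 0 0 45;-0.008 -0.0013 0.018 0 0 0 45;0 0 0 0 0 0 45;0 0 0 0 0 0 45'; python3 m.py
python3 - <<'E'
from h import *
a=viewer.capture('scene')[:,:,::-1][145:285,260:400];b=viewer.capture('top')[:,:,::-1][160:300,190:330]
cv2.imwrite('pics/p5.png',cv2.resize(np.hstack([a,b]),(800,400),interpolation=cv2.INTER_CUBIC))
E
```

```text
time: 23.95
tool_pos: [499.4, 141.3, 196.5]
tcp_rot: [2.714, 0.001, 1.725]
contact_force: [0.3, -1.2, 0.0]
grip_width: 40.3
finger_force: 0.0
t 23.95 th 0.428 heel x 6.7 z 0.6 y_tcp -1.3 | Fx 0.1 Fy -1.2 Fz 0.0 My 0.126 Mx -0.003
time: 24.62
tool_pos: [469.1, 136.7, 265.4]
tcp_rot: [2.713, 0.001, 1.725]
contact_force: [0.2, 0.0, 0.3]
grip_width: 41.2
finger_force: 0.0
time: 25.03
tool_pos: [445.6, 132.9, 319.5]
tcp_rot: [2.71, 0.001, 1.725]
contact_force: [0.5, 0.0, -0.2]
grip_width: 41.3
finger_force: 0.0
t 25.03 th 0.431 heel x -47.3 z 123.8 y_tcp -1.3 | Fx 0.5 Fy -0.1 Fz -0.2 My 0.160 Mx 0.015
```

View pics/p5.png

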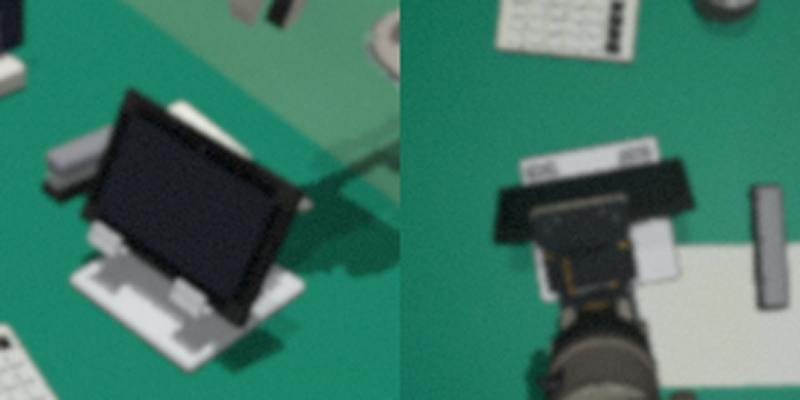

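The tablet rests in the cradle. Its outline, with the top corner at (128,92) and ends at columns 497 and 692, is unchanged since release, and the gripper is clear.

```bash
python3 -c "
from plant import order
print(order.close_job())"
```

```text
the job is handed in; nothing more can be done
None
```

The tablet is on the stand, screen to the open front and centred to about 2 mm, with its lower edge felt into the cradle corner and its back leaning on the rest (about 0.43 rad). It did not visibly move on release, the gripper is clear, I touched nothing else, and the job is handed in at about 25 s.

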